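Wind down the braai trolley: hang the tongs, hold the meat warm

TASK

The meat is off the coals and resting under its cover on the warming tray, so wind the trolley down: lift the steel tongs out of the clear canister and hang them astride the steel rail at the trolley's far edge, one leg on each side, settled in the free stretch between the grill brush and the spatula and clear of both. Turn the warming tray's dial back to its third mark, counted clockwise from the round OFF dot. Leave the canister standing upright about where it is, and do not shift the covered dish, the mug or the spice jar.

Things in the scene. Friction and masses are not known exactly. Their poses are not given: they have to be found in the camera images.
- tongs: Stiff one-piece steel tongs, 160 g, an upside-down U 215 mm tall of 3 mm strip 22 mm wide, standing bow up in the canister at any angle. Origin: between the lower ends of the jaws; z up to the bow, x from leg to leg. Legs parallel at z 150 to 189 mm, 52 mm over the outside, 46 mm inside: pinch across both there. Above is a half-round bow; below they spread to 69 mm outside, jaws 34 mm wide (y).
- tongs_bow (a point): Underside of the tongs' bow on their middle line, 211.5 mm above the tongs' origin along z: this is what rests on the bar. Axes as the tongs.
- tongs_jaw_a (a point): Lower end of the jaw on the tongs' +x leg, 33 mm from their middle.
- tongs_jaw_b (a point): Lower end of the jaw on the tongs' -x leg, 33 mm from their middle.
- rail: Fixed level round steel bar, 16 mm in diameter, 540 mm long, between two upright brackets 260 mm either side of its middle, 55 to 90 mm beyond the far edge of the trolley top, only air below it. Origin: middle of the bar on its axis, 80 mm above the top; y along the bar, x away from the robot, z up.
- grill_brush: Steel grill brush, head 64 mm wide, 360 mm overall, hung from the rail by a wire S-hook (14 mm above the bar's axis) at either end of the free stretch; free to swing about the bar. Origin: on the bar's axis where it hangs; y along the bar.
- spatula: Grey silicone spatula, head 68 mm wide, 335 mm overall, hung by an S-hook like the brush's at the other end of the free stretch, 200 to 300 mm from the brush. Origin: on the bar's axis where it hangs; y along the bar.
- canister: Round clear plastic canister, open at the top, outside diameter 100 mm, 90 mm tall, wall 4 mm, floor 5 mm, 350 g, standing loose on the top. Origin: centre of its underside, z up. The tongs stand in it with a few mm of play.
- dial (a joint): Thermostat dial of the warming tray, rad. 0 = pointer at the round OFF dot, growing clockwise seen from above to 4.19. Eight white ticks follow the dot clockwise every 30 degrees (0.524 rad); the third is at 1.571. It turns stiffly (0.04 N m) and stays where it is left.
- dial_grip (a point): On the dial's axis at half the height of its grip, an upright bar 46 mm long, 13 mm wide, 23 mm tall on a round skirt 54 mm across; this point is 11.5 mm above the skirt and 18.5 mm above the tray's top. x points along the bar to the end with the white pointer line, z up. It turns with the dial.
- warming_tray: Fixed dark steel electric warming tray 220 x 400 x 60 mm. Origin: centre of its underside; y along its length, towards the end with the black control strip and the dial (dial axis at y = 145 mm, x = 0). The OFF dot lies on the +x side of the dial, 36 mm from its axis.
- covered_dish: Round steel dish with lid, 188 mm across and 93 mm tall, 0.95 kg, on the warming tray 145 to 235 mm from the dial. Origin: centre of its underside.
- mug: White ceramic mug, 82 mm across, 92 mm tall, with one handle, to the left of the canister. Origin: centre of its underside.
- spice_jar: Glass spice jar, 44 mm across, 85 mm tall, to the right of the canister. Origin: centre of its underside.
Not all that is in view belongs to the job. What is shaped like the tongs but purple or turquoise is not meant.

How it is judged:
At the end, for the whole second after the job is handed in: Tongs at rest astride the bar: bow on it (within 18 mm sideways), a jaw on each side, tilt under 0.25 rad, between brush and spatula and 45 mm or more along the bar from each one's hanging point. Dial at 1.571 rad +/- 0.14. Canister upright on the top within 60 mm of its start (z of tongs_bow in the frame of rail between 0.004 and 0.014 m and x of tongs_bow in the frame of rail between -0.018 and 0.018 m and ((x of tongs_jaw_a in the frame of rail above 0.012 m and x of tongs_jaw_b in the frame of rail below -0.012 m) or (x of tongs_jaw_a in the frame of rail below -0.012 m and x of tongs_jaw_b in the frame of rail above 0.012 m)) and angle between tongs's own z axis and vertical below 0.25 rad and ((y of tongs_bow in the frame of grill_brush above 0.045 m and y of tongs_bow in the frame of spatula below -0.045 m) or (y of tongs_bow in the frame of grill_brush below -0.045 m and y of tongs_bow in the frame of spatula above 0.045 m)) and contact force between tongs and rail above 0.4 N and linear speed of tongs below 0.04 m/s and angular speed of tongs below 0.3 rad/s and value of joint dial between 1.431 and 1.711 rad and angle between canister's own z axis and vertical below 0.1 rad and height (world z) of canister below 0.01 m and distance of canister from where it was at the start of the episode below 0.06 m); the robot touches nothing.
It fails at once if the canister is tipped more than 30 degrees (angle between canister's own z axis and vertical above 0.52 rad).
It fails at once if the covered dish is shifted more than 30 mm (distance of covered_dish from where it was at the start of the episode above 0.03 m).
It fails at once if the mug or the spice jar is shifted more than 40 mm (distance of any of mug, spice_jar from where it was at the start of the episode above 0.04 m).
It also fails if it takes over 72 s, if anything falls off the work surface, if the arm or the gripper's body presses on something with over 40 N, if the wrist force passes 120 N, or if a joint passes its speed limit or range.

ROBOT

A 6-joint arm with a two-finger parallel gripper is mounted at the origin on the work surface. World frame = base frame: x ahead of the robot, y to its left, z up, the work surface at z = 0. Lengths are in m, angles in rad, forces in N, time in s.
With the tool pointing down it reaches from about 0.225 to 0.875 m from the base axis. Payload 3.4 kg.
Tool frame: the origin (TCP) lies at the very end of the fingers, on their centre line; the grasp point (between the pads) lies 19 mm behind it (manip.grasp_offset is the distance from the TCP to the grasp point, in m); x points along the fingers, y is the direction in which the jaws open and shut, and the axes are right-handed (so a half turn about x gives the same grasp; the last joint's range is limited). The gripper opens to 85 mm and grips with 20 to 120 N. Pads are 22 mm wide; open, the fingers measure 114 mm over their backs; the gripper's body (76 mm by 85 mm) begins 54 mm behind the grasp point. The pads swing forward as they close: fully open they stand 13 mm farther back than shut.
Start: joints at [1.108, 0.276, 1.505, -0, 1.361, -0.121], TCP at [0.193, 0.542, 0.231] pointing down, gripper open.
Joint ranges: [-2.89, 2.89], [-0.75, 2.08], [0.22, 2.7], [-1.18, 4.32], [0.11, 2.71], [-2.7, 2.7]. Speed limits (rad/s): [2.57, 2.57, 3.14, 3.14, 3.14, 3.14].

INTERFACE

Orientations are given as a unit quaternion [w, x, y, z].
In Python, from rig import manip gives the robot as it stands.
- The arm moves only by the tool step_arm, never from a script. Its argument "increments" is a list of rows, each an object with "grip": the opening, from 0 (shut) to 1 (fully open); "delta_pos": the shift along the world's x, y, z in m, a list of three; "twist": the turn about the world's z in degrees. A call has 1 to 10 rows; each row shifts and turns the commanded pose from where the row before left it; what a row does not reach is not made up. A row lasts 1/12 s, in which the tool goes at most 41.7 mm and 7.16 degrees, less where a joint would pass 70% of its speed; a pose out of reach is approached as far as the arm can. A call with a gripper value outside its range is refused whole. The fingers move at their own pace and stop on an object; "force" is the grip in N (left out, the last holds). Time passes only in rows, so rows that do not move let the fingers close. It gives the time, the measured TCP pose, the force and the opening at its end, in the units of the state.
- manip.get_state(): the state, without advancing time (a new reading comes with each control period).
- manip.get_image(name): name is "scene" or "top" or "wrist"; returns a dict with "img" (384x512x3 uint8, red, green, blue), "fx", "fy", "cx", "cy" (pixels), "rvec" (rotation vector, rad) and "tvec" (3), from world to camera coordinates, as OpenCV has them; the wrist camera has in their place "mount" (4x4, takes a point from camera to tool coordinates, whose origin is the TCP and whose axes are the tool frame's). Camera axes: x right, y down, z forward; pixel columns grow to the right and rows downward; lengths in m; the calibration is good to about 2 mm. A picture is of the moment at which its call begins: read the wrist's pose just before it. There is no depth.
- manip.sign_off(): hands the job in, once; it reports no verdict.
The state is a dict: "clock": time; "qpos": joint angles; "qd": joint speeds; "effort": joint torques, N m; "position": TCP position; "ee_rot": TCP orientation; "contact_force": force on the tool from outside, world axes, zero at the start; "moment": the same for the moment, N m; "width": finger opening in m.
Only numpy, scipy, OpenCV 4.12 (cv2) and the standard library are available. Lean on these libraries where they do the work, as an engineer would, in place of code of your own. Each camera call takes 0.05 s, during which the arm holds its last target. There are 200 camera calls.

## Working session

There is one attempt and no reset: what is moved stays moved. The work goes in short steps, Python scripts to look and compute and a tool call to move; the robot and the scene stay as the last step left them, time stands still between calls to the robot, and variables do not carry over. Pictures are saved under pics/ and viewed, about 8 in all and at most 12, crops included, and the job is handed in when it is done.

Besides the shell and the picture viewer there is one more tool, called after ">>>" by a JSON object that holds its "method" and its "body". step_arm: Moves the arm, as the interface text tells. Its arguments: {"type":"object","properties":{"increments":{"type":"array"},"force":{"type":"number"}},"required":["increments"]}

```bash
mkdir -p pics; cat > h.py <<'E'
import numpy as np, cv2
from rig import manip
def cam(n):
    d=manip.get_image(n); return d
def save(d,f,crop=None,s=1):
    im=cv2.cvtColor(d["img"],cv2.COLOR_RGB2BGR)
    if crop: x0,y0,x1,y1=crop; im=im[y0:y1,x0:x1]
    cv2.imwrite("pics/"+f,cv2.resize(im,None,fx=s,fy=s,interpolation=cv2.INTER_CUBIC))
def ray(d,u,v):
    R=cv2.Rodrigues(np.array(d["rvec"],float))[0]; t=np.array(d["tvec"],float).ravel()
    r=R.T@np.array([(u-d["cx"])/d["fx"],(v-d["cy"])/d["fy"],1]); return -R.T@t, r/np.linalg.norm(r)
def plane(d,u,v,z):
    c,r=ray(d,u,v); return c+r*(z-c[2])/r[2]
def proj(d,p):
    return cv2.projectPoints(np.array(p,float).reshape(-1,3),np.array(d["rvec"],float),np.array(d["tvec"],float),np.array([[d["fx"],0,d["cx"]],[0,d["fy"],d["cy"]],[0,0,1.]]),None)[0].reshape(-1,2)
E
python3 - <<'E'
from h import *
import pickle
ds={n:cam(n) for n in("scene","top")}
pickle.dump(ds,open("d0.pkl","wb"))
for n,d in ds.items():
    save(d,n+"0.png",s=1.56); print(n,d["fx"],d["cx"],d["cy"],ray(d,256,192))
print(manip.get_state())
E
```

```text
scene 467.2224160375112 251.51283199388496 191.44493062325114 (array([ 1.20823585, -0.37976319,  1.29963689]), array([-0.51202034,  0.20201581, -0.8348801 ]))
top 403.5369807799763 251.5852542355298 189.10216933498043 (array([ 0.32061069, -0.08768567,  1.17991394]), array([ 0.14669499, -0.02465096, -0.98887457]))
{'clock': 0.1, 'qpos': array([ 1.10801905e+00,  2.76521251e-01,  1.50599981e+00, -6.58994153e-06,
        1.36071469e+00, -1.21014174e-01]), 'qd': array([-0.00040894, -0.00180253, -0.00297536,  0.0005682 , -0.00019866,
       -0.00175912]), 'effort': array([ 1.89668674e-03, -4.17698300e+01, -2.46403295e+01, -2.10135472e-04,
        5.81883898e-03, -2.67603262e-06]), 'position': array([0.19251261, 0.54131295, 0.23053489]), 'ee_rot': array([ 0.6966428 ,  0.11968678,  0.69697278, -0.12080079]), 'contact_force': array([0.20124822, 0.92066431, 1.11780255]), 'moment': array([0.00913906, 0.04330332, 0.01710644]), 'width': 0.08542264889309646}
```

View pics/scene0.png

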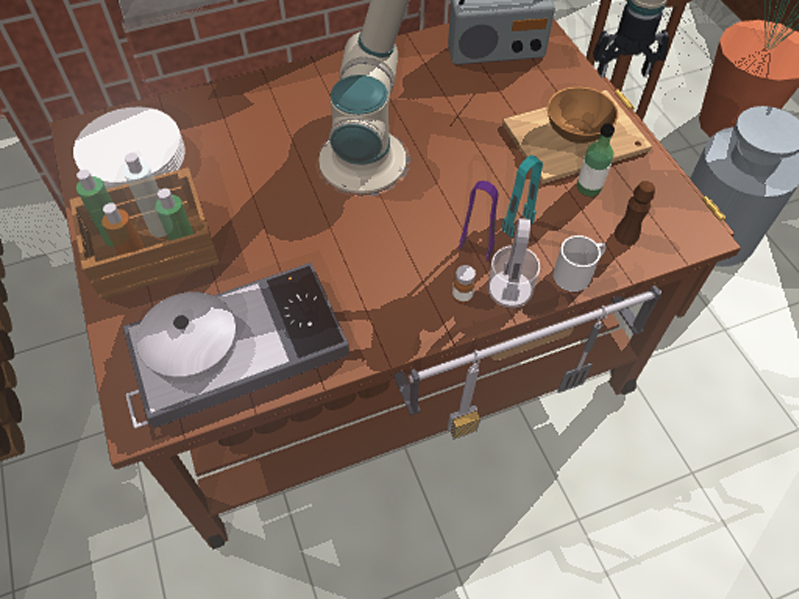

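View pics/top0.png

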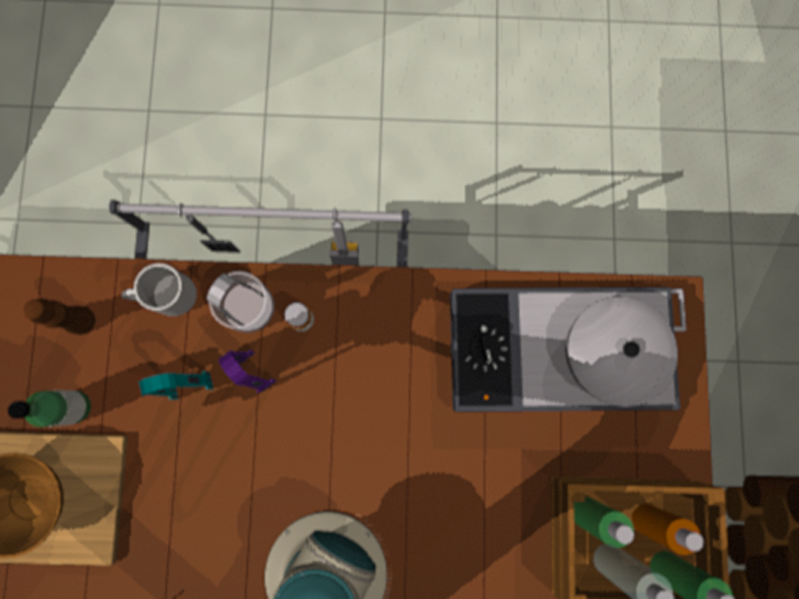

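The scene view looks back at the robot: steel tongs in the canister at about (518,255), the mug to its right and the jar to its left, and the tray dial at (300,312). In the top view the rail runs from (115,208) to (405,215), the brush hangs at about (337,215) and the spatula at about (183,210). Zooming in for detail.

```bash
python3 - <<'E'
from h import *
import pickle
ds=pickle.load(open("d0.pkl","rb"))
b=lambda n,c,s:cv2.resize(cv2.cvtColor(ds[n]["img"][c[1]:c[3],c[0]:c[2]],cv2.COLOR_RGB2BGR),None,fx=s,fy=s,interpolation=cv2.INTER_CUBIC)
a=b("top",(65,125,265,225),4)
cv2.imwrite("pics/c1.png",a)
s=b("scene",(285,120,415,270),4); d=b("top",(285,200,335,250),6); e=b("scene",(165,170,225,220),4.5)[:,:270]
W=np.zeros((600,800,3),np.uint8); W[:600,:520]=s; W[:270,520:790]=cv2.resize(d,(270,270)); W[300:300+225,520:790]=e
cv2.imwrite("pics/c2.png",W)
E
```

```text
(no output)
```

View pics/c1.png

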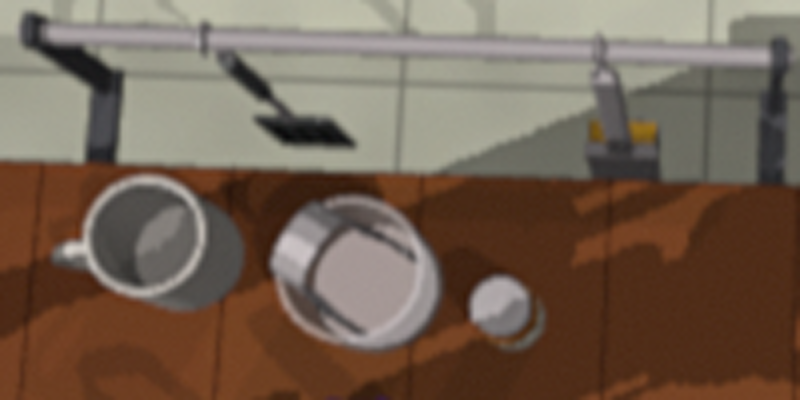

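View pics/c2.png

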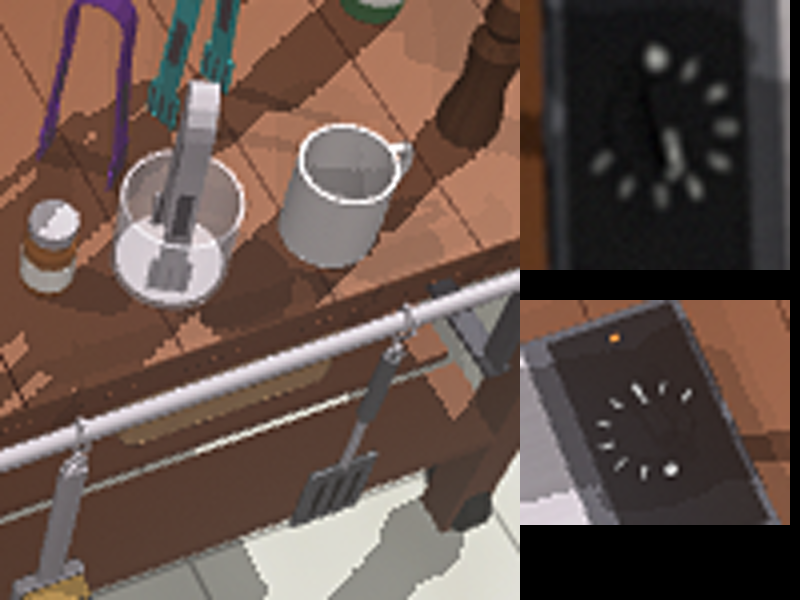

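The zooms show the S-hooks on the bar (top crop) at (204,38) for the spatula and (599,50) for the brush. The bow runs from about (330,212) to (290,280), and the jaws are the dark lines near (385,240) and (340,315). The dial pointer points to about 5.5 ticks clockwise of the dot at (657,58).

```bash
python3 - <<'E'
from h import *
import pickle
from scipy.spatial.transform import Rotation as Ro
np.set_printoptions(precision=4,suppress=True)
ds=pickle.load(open("d0.pkl","rb")); T=ds["top"]; S=ds["scene"]
f=lambda u,v:(65+(u+.5)/4-.5,125+(v+.5)/4-.5)
print("canister rim",plane(T,*f(357,273),.09))
for n,p in dict(spat=(204,38),brush=(599,51),endL=(45,35),endR=(770,56)).items(): print(n,plane(T,*f(*p),.08))
# scene crop
g=lambda u,v:(285+(u+.5)/4-.5,120+(v+.5)/4-.5)
for n,p in dict(spatS=(408,315),brushS=(82,430)).items(): print(n,plane(S,*g(*p),.085))
print("bow mid top",plane(T,*f(308,247),.2185)," bow mid scene",plane(S,*g(205,88),.2185))
print("bow ends top",plane(T,*f(330,212),.212),plane(T,*f(288,282),.212))
print("jaws",plane(T,*f(385,240),.01),plane(T,*f(340,315),.01))
# dial
for n,box in(("top",(290,200,330,250)),("scene",(170,170,225,222))):
    d=ds[n]; x0,y0,x1,y1=box
    c=cv2.resize(cv2.cvtColor(d["img"],cv2.COLOR_RGB2GRAY)[y0:y1,x0:x1],None,fx=4,fy=4,interpolation=cv2.INTER_CUBIC)
    m=(c>(85 if n=="top" else 110)).astype(np.uint8)
    k,l,st,ce=cv2.connectedComponentsWithStats(m)
    print(n)
    for i in range(1,k):
        if 8<st[i,4]<400:
            u,v=x0+(ce[i]+.5)[0]/4-.5,y0+(ce[i]+.5)[1]/4-.5
            print(st[i],(u,v),plane(d,u,v,.06)[:2])
s=manip.get_state(); q=s["ee_rot"]; print(Ro.from_quat(np.r_[q[1:],q[0]]).as_matrix())
E
```

```text
canister rim [0.471  0.1626 0.09  ]
spat [0.635  0.2824 0.08  ]
brush [0.6351 0.0061 0.08  ]
endL [0.6333 0.393  0.08  ]
endR [ 0.6356 -0.1141  0.08  ]
spatS [0.6312 0.2804 0.085 ]
brushS [0.6323 0.0044 0.085 ]
bow mid top [0.4681 0.1634 0.2185]  bow mid scene [0.4641 0.1691 0.2185]
bow ends top [0.491  0.1533 0.212 ] [0.4474 0.1756 0.212 ]
jaws [0.5071 0.1622 0.01  ] [0.4509 0.1912 0.01  ]
top
[ 74  35  14  16 177] (np.float64(309.74081920903956), np.float64(210.30861581920905)) [ 0.4399 -0.2671]
[103  49   5   6  22] (np.float64(315.90909090909093), np.float64(212.5340909090909)) [ 0.4342 -0.2844]
[122  65   8   8  54] (np.float64(320.99074074074076), np.float64(216.71759259259258)) [ 0.4229 -0.2987]
[131  92   7   5  26] (np.float64(323.1057692307692), np.float64(223.21153846153845)) [ 0.405  -0.3046]
[ 89  98  10  32 189] (np.float64(313.0297619047619), np.float64(227.88161375661375)) [ 0.3912 -0.2766]
[124 117   8   7  40] (np.float64(321.4375), np.float64(229.61875)) [ 0.3871 -0.3   ]
[106 134   8  11  62] (np.float64(316.94354838709677), np.float64(234.39112903225805)) [ 0.373
[... 2649 characters left out ...]
] (np.float64(218.3125), np.float64(212.54166666666666)) [ 0.4765 -0.216 ]
[198 178   3   5  12] (np.float64(219.3125), np.float64(214.64583333333334)) [ 0.4848 -0.2156]
[202 186   5   7  21] (np.float64(220.625), np.float64(216.875)) [ 0.4938 -0.2144]
[201 198   5   4  16] (np.float64(220.375), np.float64(219.5)) [ 0.5023 -0.2181]
[189 202  10   4  32] (np.float64(217.875), np.float64(220.421875)) [ 0.5026 -0.2263]
[ 66 204   5   4  15] (np.float64(186.54166666666666), np.float64(221.075)) [ 0.4701 -0.3163]
[181 206   8   2  15] (np.float64(215.69166666666666), np.float64(221.25833333333333)) [ 0.503  -0.2335]
[[-0.0007  0.3351  0.9422]
 [-0.0015  0.9422 -0.3351]
 [-1.     -0.0016 -0.0002]]
```

>>> {"method": "step_arm", "body": {"increments": [{"grip":1,"delta_pos":[0.01,-0.02,0.025],"twist":-6},{"grip":1,"delta_pos":[0.015,-0.025,0.02],"twist":-6},{"grip":1,"delta_pos":[0.02,-0.025,0.02],"twist":-6},{"grip":1,"delta_pos":[0.02,-0.025,0.02],"twist":-6},{"grip":1,"delta_pos":[0.02,-0.025,0.02],"twist":-6},{"grip":1,"delta_pos":[0.02,-0.025,0.015],"twist":-6},{"grip":1,"delta_pos":[0.02,-0.025,0.01],"twist":-6},{"grip":1,"delta_pos":[0.02,-0.025,0],"twist":-6},{"grip":1,"delta_pos":[0.02,-0.025,0],"twist":-6},{"grip":1,"delta_pos":[0.02,-0.025,0],"twist":-6}]}}

```text
clock: 0.93
position: [0.3783, 0.2954, 0.3613]
ee_rot: [0.542, 0.454, 0.542, -0.454]
contact_force: [1.1, 0.1, -0.3]
width: 0.0857
```

>>> {"method": "step_arm", "body": {"increments": [{"grip":1,"delta_pos":[0.02,-0.025,0],"twist":-6},{"grip":1,"delta_pos":[0.02,-0.025,0],"twist":-6},{"grip":1,"delta_pos":[0.01,-0.025,0],"twist":-6},{"grip":1,"delta_pos":[0.01,-0.02,0],"twist":-6},{"grip":1,"delta_pos":[0.01,-0.02,0],"twist":-6},{"grip":1,"delta_pos":[0.01,-0.015,0],"twist":-6},{"grip":1,"delta_pos":[0.01,-0.005,0],"twist":-1.4},{"grip":1,"delta_pos":[0,0,0]},{"grip":1,"delta_pos":[0,0,0]},{"grip":1,"delta_pos":[0,0,0]}]}}

```text
schema error: expected keys grip, delta_pos, twist
```

```bash
cat >> h.py <<'E'
from scipy.spatial.transform import Rotation as Ro
def wcam():
    s=manip.get_state(); d=manip.get_image("wrist"); q=s["ee_rot"]
    M=np.eye(4); M[:3,:3]=Ro.from_quat(np.r_[q[1:],q[0]]).as_matrix(); M[:3,3]=s["position"]
    C=np.linalg.inv(M@np.array(d["mount"],float)); d["rvec"]=cv2.Rodrigues(C[:3,:3])[0]; d["tvec"]=C[:3,3]; return s,d
E
python3 - <<'E'
from h import *
import pickle
s,d=wcam(); pickle.dump((s,d),open("w1.pkl","wb")); print(s["position"],s["ee_rot"],s["contact_force"],s["width"])
save(d,"w1.png",s=1.56); print(proj(d,[.471,.1626,.09]),proj(d,[.467,.165,.22]))
E
```

```text
[0.37830906 0.2953669  0.36132183] [ 0.54219548  0.45396029  0.54216336 -0.45387554] [ 1.10520844  0.08287269 -0.30688724] 0.0857306598977291
[[301.73940506 253.3167967 ]] [[314.21187402 301.99047404]]
```

View pics/w1.png

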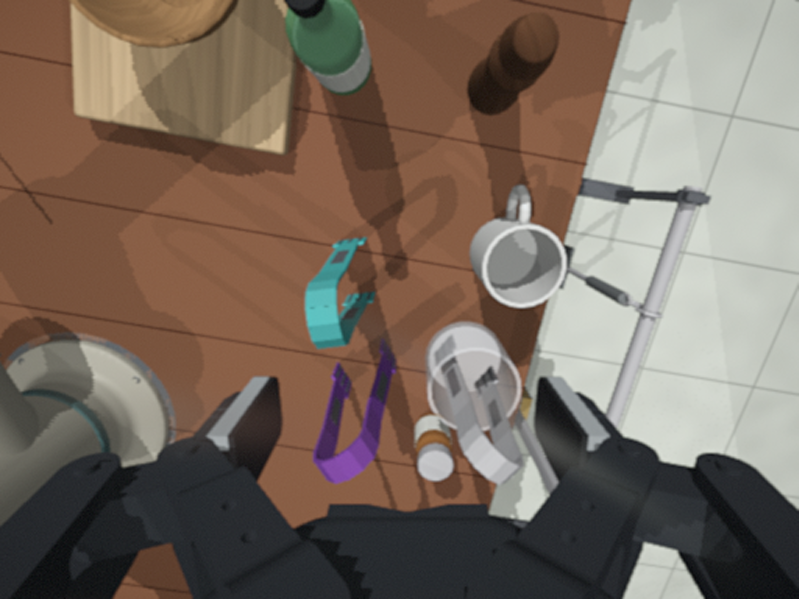

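This wrist view was taken part-way, because the second move call was refused for a missing twist key. The steel bow is at about (492,463), the canister rim at about (475,378), and the purple and turquoise decoys are well to the left. Continuing to above the tongs.

>>> {"method": "step_arm", "body": {"increments": [{"grip":1,"delta_pos":[0.02,-0.025,0],"twist":-6},{"grip":1,"delta_pos":[0.02,-0.025,0],"twist":-6},{"grip":1,"delta_pos":[0.01,-0.025,0],"twist":-6},{"grip":1,"delta_pos":[0.01,-0.02,0],"twist":-6},{"grip":1,"delta_pos":[0.01,-0.02,0],"twist":-6},{"grip":1,"delta_pos":[0.01,-0.01,0],"twist":-6},{"grip":1,"delta_pos":[0.008,-0.004,0],"twist":-1.4},{"grip":1,"delta_pos":[0,0,0],"twist":0},{"grip":1,"delta_pos":[0,0,0],"twist":0},{"grip":1,"delta_pos":[0,0,0],"twist":0}]}}

```text
clock: 1.82
position: [0.4652, 0.1686, 0.3611]
ee_rot: [-0.37, -0.602, -0.371, 0.603]
contact_force: [0.4, 0.4, -0.9]
width: 0.0854
```

```bash
python3 - <<'E'
from h import *
import pickle
s,d=wcam(); pickle.dump((s,d),open("w2.pkl","wb")); print(s["position"],s["ee_rot"],s["contact_force"],s["width"])
print(proj(d,[[.471,.1626,.09],[.467,.165,.22]]))
save(d,"w2.png",(100,150,400,375),s=2.66)
E
```

```text
[0.46520092 0.16858515 0.36112001] [-0.37000081 -0.60218134 -0.37062238  0.60259115] [ 0.40407641  0.41197543 -0.90640935] 0.08543258363023712
[[266.98437448 167.61070615]
 [264.94991952 188.64217782]]
```

View pics/w2.png

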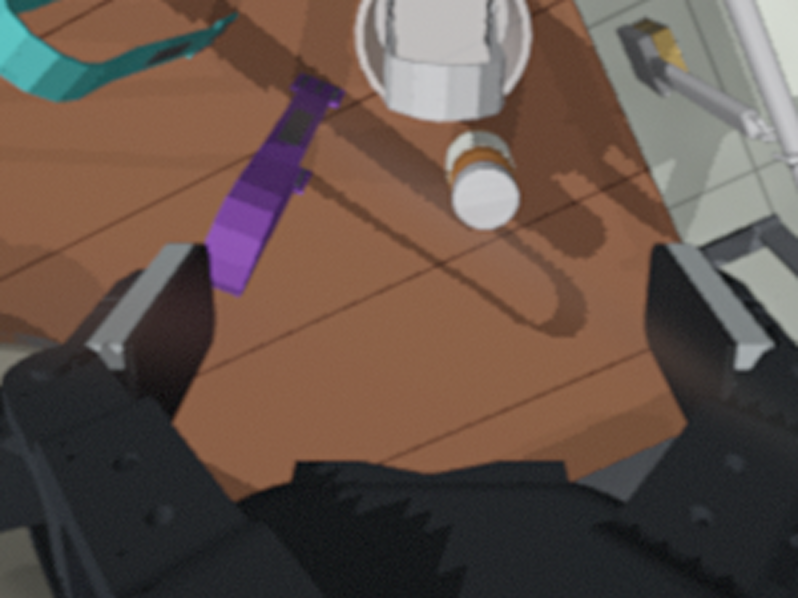

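```bash
python3 - <<'E'
from h import *
import pickle
np.set_printoptions(precision=4,suppress=True)
s,d=pickle.load(open("w2.pkl","rb")); s1,d1=pickle.load(open("w1.pkl","rb")); ds=pickle.load(open("d0.pkl","rb"))
f=lambda u,v:(100+(u+.5)/2.66-.5,150+(v+.5)/2.66-.5)
for n,p in dict(mid=(444,88),near=(444,118),far=(444,60),l=(387,85),r=(502,87)).items(): print(n,plane(d,*f(*p),.2185))
# triangulate mid of bow top
R=[ray(d,*f(444,88)),ray(ds["top"],65+308/4-.4,125+247/4-.4),ray(ds["scene"],285+205/4-.4,120+88/4-.4),ray(d1,315.4,297)]
A=sum(np.eye(3)-np.outer(r,r) for c,r in R); b=sum((np.eye(3)-np.outer(r,r))@c for c,r in R)
p=np.linalg.solve(A,b); print("tri",p,[np.linalg.norm((np.eye(3)-np.outer(r,r))@(p-c)) for c,r in R])
q=s["ee_rot"]; M=Ro.from_quat(np.r_[q[1:],q[0]]).as_matrix(); print(M[:,1],M[:,2],np.degrees(np.arctan2(M[1,1],M[0,1])))
# saved masks for brightness region check
E
```

```text
mid [0.4713 0.1696 0.2185]
near [0.4657 0.1584 0.2185]
far [0.4764 0.1799 0.2185]
l [0.4514 0.181  0.2185]
r [0.4923 0.1595 0.2185]
tri [0.4682 0.1678 0.2172] [np.float64(0.0033475347447501297), np.float64(0.0038725521117804586), np.float64(0.004279990627944912), np.float64(0.001992313275108461)]
[ 0.8923 -0.4515 -0.0011] [-0.4515 -0.8923  0.    ] -26.83849626158155
```

The wrist view shows the bow centred in the image at crop (444,88) and square to the jaws. Near to far it measures 24 mm against the 22 mm given, at about (0.470,0.168), z 0.217. That agrees to within about 4 mm across four rays, so I'm descending to grasp.

>>> {"method": "step_arm", "body": {"increments": [{"grip":1,"delta_pos":[0.004,-0.001,-0.02],"twist":0},{"grip":1,"delta_pos":[0,0,-0.03],"twist":0},{"grip":1,"delta_pos":[0,0,-0.03],"twist":0},{"grip":1,"delta_pos":[0,0,-0.03],"twist":0},{"grip":1,"delta_pos":[0,0,-0.03],"twist":0},{"grip":1,"delta_pos":[0,0,-0.025],"twist":0},{"grip":1,"delta_pos":[0,0,-0.02],"twist":0},{"grip":1,"delta_pos":[0,0,-0.015],"twist":0},{"grip":1,"delta_pos":[0,0,-0.004],"twist":0},{"grip":1,"delta_pos":[0,0,0],"twist":0}]}}

```text
clock: 2.7
position: [0.4686, 0.1673, 0.1565]
ee_rot: [-0.37, -0.602, -0.37, 0.603]
contact_force: [0.2, -1.0, 0.3]
width: 0.0857
```

>>> {"method": "step_arm", "body": {"increments": [{"grip":0.6,"delta_pos":[0,0,0],"twist":0},{"grip":0.5,"delta_pos":[0,0,0],"twist":0},{"grip":0.4,"delta_pos":[0,0,0],"twist":0},{"grip":0.4,"delta_pos":[0,0,0],"twist":0},{"grip":0.4,"delta_pos":[0,0,0],"twist":0},{"grip":0.4,"delta_pos":[0,0,0],"twist":0},{"grip":0.4,"delta_pos":[0,0,0],"twist":0},{"grip":0.4,"delta_pos":[0,0,0],"twist":0}], "force": 40}}

```text
clock: 3.37
position: [0.4708, 0.167, 0.1589]
ee_rot: [0.37, 0.604, 0.369, -0.602]
contact_force: [0.1, -0.5, 6.5]
width: 0.0523
```

>>> {"method": "step_arm", "body": {"increments": [{"grip":0.4,"delta_pos":[0,0,0.004],"twist":0},{"grip":0.4,"delta_pos":[0,0,0.008],"twist":0},{"grip":0.4,"delta_pos":[0,0,0.012],"twist":0},{"grip":0.4,"delta_pos":[0,0,0.016],"twist":0},{"grip":0.4,"delta_pos":[0,0,0.016],"twist":0},{"grip":0.4,"delta_pos":[0,0,0.016],"twist":0},{"grip":0.4,"delta_pos":[0,0,0.016],"twist":0},{"grip":0.4,"delta_pos":[0,0,0.016],"twist":0},{"grip":0.4,"delta_pos":[0,0,0.012],"twist":0},{"grip":0.4,"delta_pos":[0,0,0.012],"twist":0}]}}

```text
clock: 4.2
position: [0.4695, 0.1667, 0.2864]
ee_rot: [0.37, 0.603, 0.37, -0.603]
contact_force: [-0.3, 0.3, -2.6]
width: 0.0517
```

>>> {"method": "step_arm", "body": {"increments": [{"grip":0.4,"delta_pos":[0,0,0.01],"twist":0},{"grip":0.4,"delta_pos":[0,0,0.004],"twist":0},{"grip":0.4,"delta_pos":[0,0,0],"twist":0},{"grip":0.4,"delta_pos":[0,0,0],"twist":0},{"grip":0.4,"delta_pos":[0,0,0],"twist":0}]}}

```text
clock: 4.62
position: [0.4692, 0.1666, 0.2985]
ee_rot: [-0.369, -0.602, -0.37, 0.603]
contact_force: [-0.1, -0.4, -2.0]
width: 0.0515
```

```bash
python3 - <<'E'
from h import *
import pickle
s=manip.get_state(); ds={n:cam(n) for n in("scene","top")}
pickle.dump((s,ds),open("d1.pkl","wb"))
print(s["position"],s["contact_force"],s["moment"],s["width"])
b=lambda n,c,z:cv2.resize(cv2.cvtColor(ds[n]["img"][c[1]:c[3],c[0]:c[2]],cv2.COLOR_RGB2BGR),z,interpolation=cv2.INTER_CUBIC)
W=np.zeros((600,800,3),np.uint8); W[:,:480]=b("scene",(265,40,425,240),(480,600)); W[:300,480:]=b("top",(70,130,230,280),(320,300)); 
cv2.imwrite("pics/v8.png",W)
E
```

```text
[0.46922493 0.16663014 0.2984726 ] [-0.12082492 -0.37965118 -1.96528439] [-0.0123107  -0.02677681  0.00642019] 0.05154618049704213
```

View pics/v8.png

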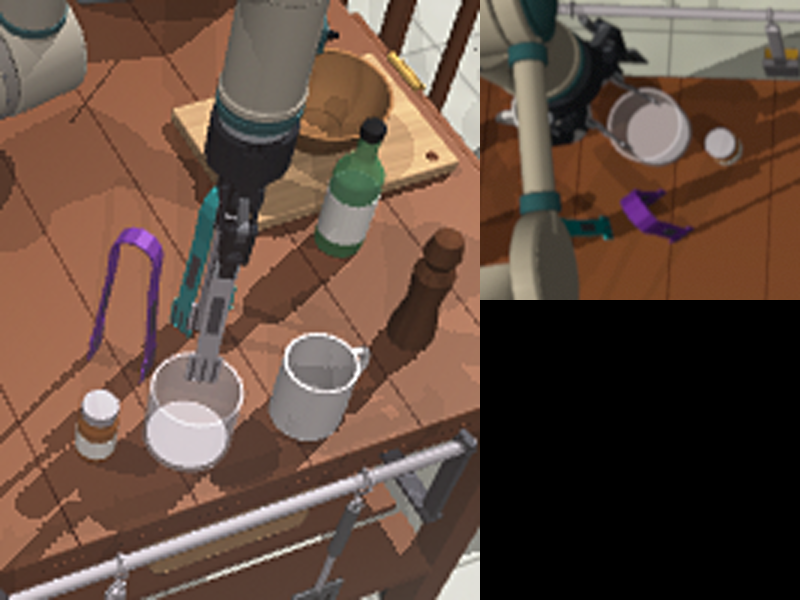

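The tongs are lifted clear and the canister still stands upright, with the jar and mug untouched. Carrying the tongs over the rail's middle free stretch (x 0.634, y 0.144) and turning them square to it.

>>> {"method": "step_arm", "body": {"increments": [{"grip":0.4,"delta_pos":[0.01,-0.003,0.01],"twist":3},{"grip":0.4,"delta_pos":[0.02,-0.003,0.01],"twist":4},{"grip":0.4,"delta_pos":[0.02,-0.003,0],"twist":4},{"grip":0.4,"delta_pos":[0.02,-0.003,0],"twist":4},{"grip":0.4,"delta_pos":[0.02,-0.003,0],"twist":4},{"grip":0.4,"delta_pos":[0.02,-0.003,0],"twist":4},{"grip":0.4,"delta_pos":[0.02,-0.003,0],"twist":2.5},{"grip":0.4,"delta_pos":[0.02,-0.0015,0],"twist":1.3},{"grip":0.4,"delta_pos":[0.01,0,0],"twist":0},{"grip":0.4,"delta_pos":[0.005,0,0],"twist":0}]}}

```text
clock: 5.55
position: [0.6358, 0.1441, 0.3178]
ee_rot: [-0.498, -0.501, -0.499, 0.502]
contact_force: [0.3, 0.1, -1.5]
width: 0.0517
```

>>> {"method": "step_arm", "body": {"increments": [{"grip":0.4,"delta_pos":[0,0,0],"twist":0},{"grip":0.4,"delta_pos":[0,0,0],"twist":0},{"grip":0.4,"delta_pos":[0,0,0],"twist":0},{"grip":0.4,"delta_pos":[0,0,0],"twist":0}]}}

```text
clock: 5.88
position: [0.6337, 0.1445, 0.3199]
ee_rot: [0.499, 0.501, 0.499, -0.501]
contact_force: [-0.6, -0.1, -2.3]
width: 0.0518
```

```bash
python3 - <<'E'
from h import *
import pickle
s=manip.get_state(); ds={n:cam(n) for n in("scene","top")}
pickle.dump((s,ds),open("d2.pkl","wb"))
q=s["ee_rot"]; M=Ro.from_quat(np.r_[q[1:],q[0]]).as_matrix()
print(s["position"],s["contact_force"],s["width"],np.degrees(np.arctan2(M[1,1],M[0,1])),M[:,0])
b=lambda n,c,z:cv2.resize(cv2.cvtColor(ds[n]["img"][c[1]:c[3],c[0]:c[2]],cv2.COLOR_RGB2BGR),z,interpolation=cv2.INTER_CUBIC)
W=np.zeros((600,800,3),np.uint8); W[:,:480]=b("scene",(285,60,445,260),(480,600)); W[:300,480:]=b("top",(70,90,230,240),(320,300)); 
cv2.imwrite("pics/v9.png",W)
E
```

```text
[0.63374897 0.14452991 0.31985816] [-0.59945761 -0.05646638 -2.3220675 ] 0.05183273536147649 -0.16535324480230712 [ 1.00087882e-04  1.16588898e-04 -9.99999988e-01]
```

View pics/v9.png

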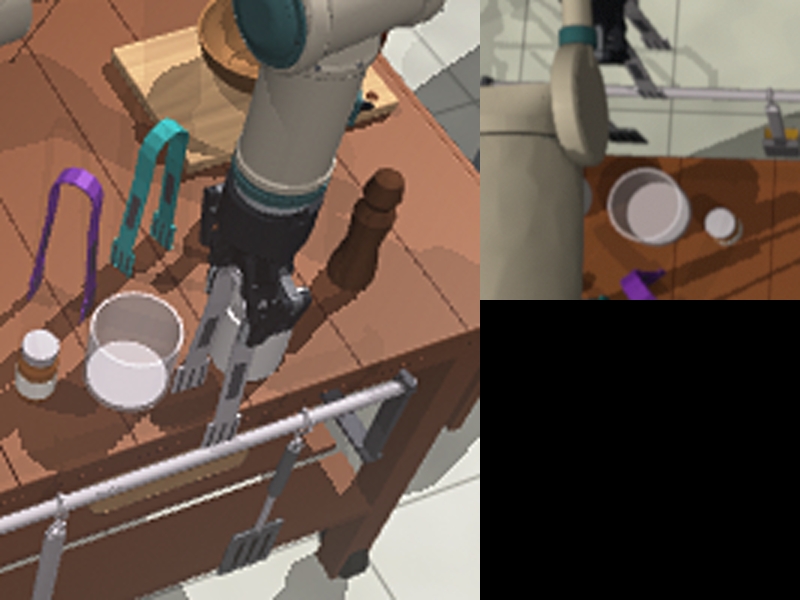

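```bash
python3 - <<'E'
from h import *
import pickle
np.set_printoptions(precision=4,suppress=True)
s,ds=pickle.load(open("d2.pkl","rb"))
P=[[.667,.1445,.166],[.601,.1445,.166]]
print(proj(ds["scene"],P),proj(ds["top"],P), "seen scene (359,208),(348.3,189) top ~(157,111),(155,136)")
print(plane(ds["scene"],359,208,.166),plane(ds["scene"],348.3,189,.166))
print(plane(ds["top"],157,112,.166),plane(ds["top"],155,137,.166))
# rail axis triangulated: column of bar centre in both views near y=.144
for n in("scene","top"):
    d=ds[n]; g=cv2.cvtColor(d["img"],cv2.COLOR_RGB2GRAY).astype(float)
    for y in(.06,.24):
        u,v=proj(d,[.634,y,.08])[0]; print(n,y,(u,v),g[int(v)-7:int(v)+8,int(round(u))].astype(int))
E
```

```text
[[357.7456 207.5293]
 [346.9445 189.5092]] [[159.3686 114.536 ]
 [157.725  139.064 ]] seen scene (359,208),(348.3,189) top ~(157,111),(155,136)
[0.6697 0.1471 0.166 ] [0.6008 0.149  0.166 ]
[0.6737 0.1511 0.166 ] [0.6063 0.1519 0.166 ]
scene 0.06 (np.float64(322.12198048361057), np.float64(222.50891629529133)) [ 64  63  61  63 137 222 220 148 166 122  80  97  94  97  95]
scene 0.24 (np.float64(375.14558362587314), np.float64(203.99957588840059)) [ 60  55  54  53  66 171 233 213 183 136  82  63  66  67  67]
top 0.06 (np.float64(195.14670896042426), np.float64(137.1203791582746)) [183 183 180 168 145 144 166 169 154 132 136 155 158 158 157]
top 0.24 (np.float64(130.8093557573565), np.float64(134.97482315289147)) [153 130 120 106  90  74  68  68  63  60  59  60  61  60  61]
```

The jaws straddle the bar as predicted, with projected and seen positions within 3 px, so I'm lowering.

>>> {"method": "step_arm", "body": {"increments": [{"grip":0.4,"delta_pos":[0,0,-0.015],"twist":0},{"grip":0.4,"delta_pos":[0,0,-0.03],"twist":0},{"grip":0.4,"delta_pos":[0,0,-0.03],"twist":0},{"grip":0.4,"delta_pos":[0,0,-0.03],"twist":0},{"grip":0.4,"delta_pos":[0,0,-0.03],"twist":0},{"grip":0.4,"delta_pos":[0,0,-0.03],"twist":0},{"grip":0.4,"delta_pos":[0,0,-0.03],"twist":0},{"grip":0.4,"delta_pos":[0,0,-0.03],"twist":0},{"grip":0.4,"delta_pos":[0,0,-0.025],"twist":0},{"grip":0.4,"delta_pos":[0,0,-0.015],"twist":0}]}}

```text
clock: 6.82
position: [0.6326, 0.1441, 0.0515]
ee_rot: [-0.498, -0.5, -0.5, 0.502]
contact_force: [-0.4, -1.2, -2.0]
width: 0.052
```

>>> {"method": "step_arm", "body": {"increments": [{"grip":0.4,"delta_pos":[0,0,-0.004],"twist":0},{"grip":0.4,"delta_pos":[0,0,-0.004],"twist":0},{"grip":0.4,"delta_pos":[0,0,-0.004],"twist":0},{"grip":0.4,"delta_pos":[0,0,0],"twist":0},{"grip":0.4,"delta_pos":[0,0,0],"twist":0},{"grip":0.4,"delta_pos":[0,0,0],"twist":0}]}}

```text
clock: 7.32
position: [0.6355, 0.1444, 0.0436]
ee_rot: [0.5, 0.501, 0.499, -0.5]
contact_force: [-1.1, 0.6, -1.8]
width: 0.0517
```

>>> {"method": "step_arm", "body": {"increments": [{"grip":0.4,"delta_pos":[0,0,-0.003],"twist":0},{"grip":0.4,"delta_pos":[0,0,-0.003],"twist":0},{"grip":0.4,"delta_pos":[0,0,-0.002],"twist":0},{"grip":0.4,"delta_pos":[0,0,0],"twist":0},{"grip":0.4,"delta_pos":[0,0,0],"twist":0},{"grip":0.4,"delta_pos":[0,0,0],"twist":0}]}}

```text
clock: 7.82
position: [0.6348, 0.1443, 0.0342]
ee_rot: [-0.499, -0.501, -0.499, 0.501]
contact_force: [0.5, -0.2, -2.0]
width: 0.0521
```

>>> {"method": "step_arm", "body": {"increments": [{"grip":0.4,"delta_pos":[0,0,-0.002],"twist":0},{"grip":0.4,"delta_pos":[0,0,-0.002],"twist":0},{"grip":0.4,"delta_pos":[0,0,0],"twist":0},{"grip":0.4,"delta_pos":[0,0,0],"twist":0},{"grip":0.4,"delta_pos":[0,0,0],"twist":0},{"grip":0.4,"delta_pos":[0,0,0],"twist":0}]}}

```text
clock: 8.32
position: [0.6349, 0.1443, 0.0304]
ee_rot: [0.499, 0.501, 0.499, -0.501]
contact_force: [0.3, 0.4, -0.6]
width: 0.0516
```

>>> {"method": "step_arm", "body": {"increments": [{"grip":0.4,"delta_pos":[0,0,-0.002],"twist":0},{"grip":0.4,"delta_pos":[0,0,0],"twist":0},{"grip":0.4,"delta_pos":[0,0,0],"twist":0},{"grip":0.4,"delta_pos":[0,0,0],"twist":0}]}}

```text
clock: 8.65
position: [0.635, 0.1443, 0.0302]
ee_rot: [0.5, 0.501, 0.499, -0.5]
contact_force: [-2.9, -1.1, 9.3]
width: 0.0519
```

The bow is on the bar: fz rose from -2 to +9 N at TCP z 0.030, where contact was predicted at 0.0304. Opening partly and gently.

>>> {"method": "step_arm", "body": {"increments": [{"grip":0.61,"delta_pos":[0,0,0],"twist":0},{"grip":0.64,"delta_pos":[0,0,0],"twist":0},{"grip":0.68,"delta_pos":[0,0,0],"twist":0},{"grip":0.72,"delta_pos":[0,0,0],"twist":0},{"grip":0.76,"delta_pos":[0,0,0],"twist":0},{"grip":0.8,"delta_pos":[0,0,0],"twist":0},{"grip":0.8,"delta_pos":[0,0,0],"twist":0},{"grip":0.8,"delta_pos":[0,0,0],"twist":0}]}}

```text
clock: 9.32
position: [0.6347, 0.1443, 0.0281]
ee_rot: [-0.499, -0.501, -0.499, 0.501]
contact_force: [0.0, 0.9, 0.3]
width: 0.0685
```

```bash
python3 - <<'E'
from h import *
import pickle
s=manip.get_state(); ds={n:cam(n) for n in("scene","top")}
pickle.dump((s,ds),open("d3.pkl","wb"))
print(s["position"],s["contact_force"],s["moment"],s["width"])
b=lambda n,c,z:cv2.resize(cv2.cvtColor(ds[n]["img"][c[1]:c[3],c[0]:c[2]],cv2.COLOR_RGB2BGR),z,interpolation=cv2.INTER_CUBIC)
W=np.zeros((600,800,3),np.uint8); W[:,:480]=b("scene",(285,110,445,310),(480,600)); W[:300,480:]=b("top",(70,90,230,240),(320,300)); 
cv2.imwrite("pics/v10.png",W)
E
```

```text
[0.63467236 0.14426906 0.02811365] [0.03685863 0.85445284 0.28292806] [0.00515457 0.03571674 0.02460705] 0.0684711016192113
```

View pics/v10.png

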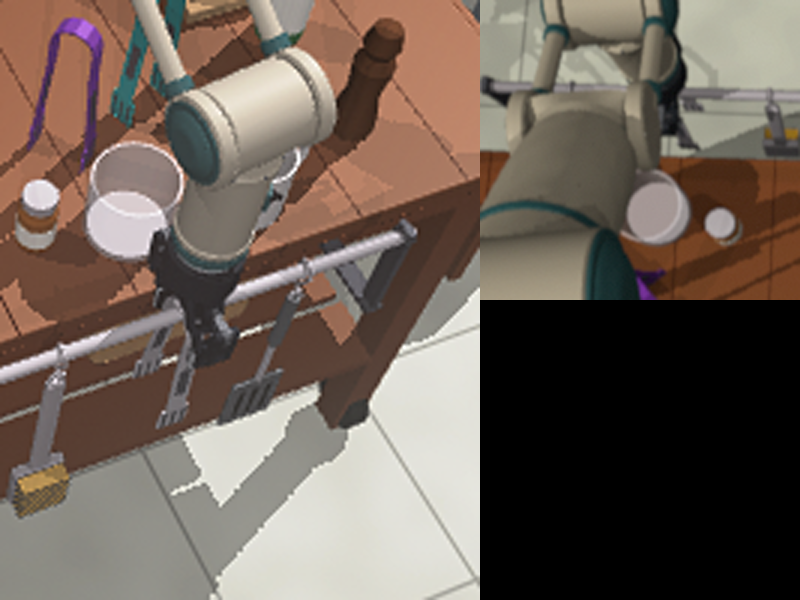

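The tongs hang astride the bar with one jaw each side, and the spatula and brush are undisturbed. Withdrawing straight up.

>>> {"method": "step_arm", "body": {"increments": [{"grip":0.85,"delta_pos":[0,0,0.004],"twist":0},{"grip":0.85,"delta_pos":[0,0,0.008],"twist":0},{"grip":0.85,"delta_pos":[0,0,0.012],"twist":0},{"grip":0.85,"delta_pos":[0,0,0.016],"twist":0},{"grip":0.85,"delta_pos":[0,0,0.02],"twist":0},{"grip":0.85,"delta_pos":[0,0,0.03],"twist":0},{"grip":0.85,"delta_pos":[0,0,0.03],"twist":0},{"grip":0.85,"delta_pos":[0,0,0.03],"twist":0},{"grip":0.85,"delta_pos":[0,0,0.03],"twist":0},{"grip":0.85,"delta_pos":[0,0,0.03],"twist":0}]}}

```text
clock: 10.25
position: [0.6345, 0.1443, 0.2416]
ee_rot: [0.5, 0.501, 0.499, -0.5]
contact_force: [0.6, 0.9, -0.5]
width: 0.0727
```

>>> {"method": "step_arm", "body": {"increments": [{"grip":1,"delta_pos":[-0.0166,-0.0294,0],"twist":-5.4},{"grip":1,"delta_pos":[-0.0166,-0.0294,0],"twist":-5.4},{"grip":1,"delta_pos":[-0.0166,-0.0294,0],"twist":-5.4},{"grip":1,"delta_pos":[-0.0166,-0.0294,0],"twist":-5.4},{"grip":1,"delta_pos":[-0.0166,-0.0294,0],"twist":-5.4},{"grip":1,"delta_pos":[-0.0166,-0.0294,0],"twist":-5.4},{"grip":1,"delta_pos":[-0.0166,-0.0294,0],"twist":-5.4},{"grip":1,"delta_pos":[-0.0166,-0.0294,0],"twist":-5.4},{"grip":1,"delta_pos":[-0.0166,-0.0294,0],"twist":-5.4},{"grip":1,"delta_pos":[-0.0166,-0.0294,0],"twist":-5.4}]}}

```text
clock: 11.08
position: [0.4678, -0.151, 0.24]
ee_rot: [0.217, 0.674, 0.215, -0.673]
contact_force: [0.8, -0.6, -0.3]
width: 0.0857
```

>>> {"method": "step_arm", "body": {"increments": [{"grip":1,"delta_pos":[-0.0166,-0.0294,0],"twist":-5.4},{"grip":1,"delta_pos":[-0.0166,-0.0294,0],"twist":-5.4},{"grip":1,"delta_pos":[-0.0166,-0.0294,0],"twist":-5.4},{"grip":1,"delta_pos":[-0.0166,-0.0294,0],"twist":-5.4},{"grip":1,"delta_pos":[0,0,0],"twist":0},{"grip":1,"delta_pos":[0,0,0],"twist":0},{"grip":1,"delta_pos":[0,0,0],"twist":0},{"grip":1,"delta_pos":[0,0,0],"twist":0}]}}

```text
clock: 11.75
position: [0.4028, -0.2663, 0.2389]
ee_rot: [0.088, 0.702, 0.088, -0.701]
contact_force: [-0.2, 0.7, -0.0]
width: 0.0852
```

```bash
python3 - <<'E'
from h import *
import pickle
np.set_printoptions(precision=4,suppress=True)
s,d=wcam(); t=cam("top"); sc=cam("scene"); pickle.dump((s,d,t,sc),open("w3.pkl","wb"))
q=s["ee_rot"]; M=Ro.from_quat(np.r_[q[1:],q[0]]).as_matrix()
print(s["position"],s["width"],np.degrees(np.arctan2(M[1,1],M[0,1])))
u,v=proj(d,[.402,-.268,.06])[0]; print(u,v,"crop0",int(u)-75,int(v)-75)
x,y=int(u)-75,max(0,int(v)-75)
b=lambda D,c,z:cv2.resize(cv2.cvtColor(D["img"][c[1]:c[3],c[0]:c[2]],cv2.COLOR_RGB2BGR),z,interpolation=cv2.INTER_CUBIC)
W=np.zeros((600,800,3),np.uint8); W[:450,:450]=b(d,(x,y,x+150,y+150),(450,450)); W[:,450:]=b(sc,(330,160,447,360),(350,600)); W[450:600,:300]=b(t,(80,120,230,195),(300,150))
cv2.imwrite("pics/v11.png",W)
E
```

```text
[ 0.4028 -0.2663  0.2389] 0.08522898401066215 -75.68779624215729
263.0630965386994 179.30491582256997 crop0 188 104
```

View pics/v11.png

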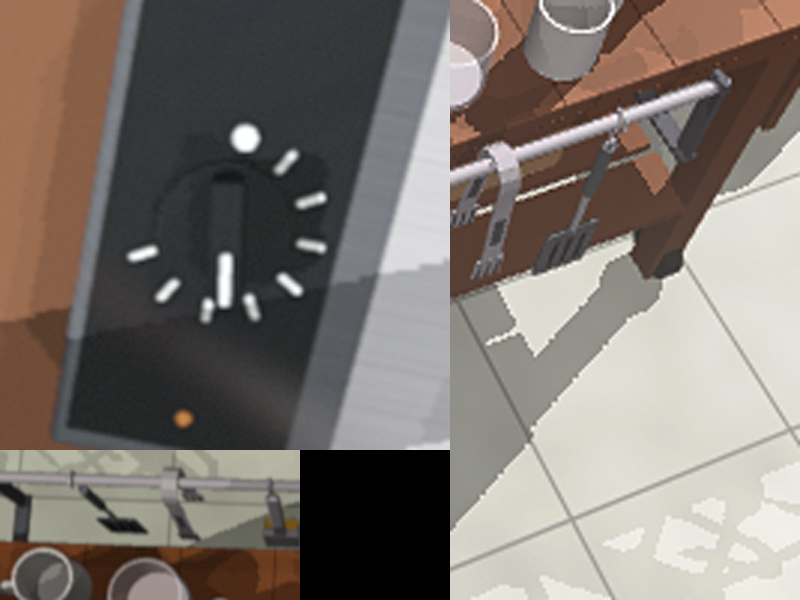

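The tongs hang squarely between spatula and brush. The wrist crop shows the dial bar upright in the image, with its pointer at (225,300) between ticks 5 (252,307) and 6 (207,311). The axis is at about (227,226) and the OFF dot at (245,138).

```bash
python3 - <<'E'
from h import *
import pickle
np.set_printoptions(precision=4,suppress=True)
s,d,_,_=pickle.load(open("w3.pkl","rb"))
F=lambda u,v,z:plane(d,188+(u+.5)/3-.5,104+(v+.5)/3-.5,z)[:2]
T=np.array([F(*p,.06) for p in[(245,138),(287,162),(311,200),(311,246),(290,285),(252,307),(207,311),(168,291),(142,254)]])
A=np.c_[2*T[1:],np.ones(8)]; x=np.linalg.lstsq(A,(T[1:]**2).sum(1),rcond=None)[0]; c=x[:2]; print("centre",c,"r",np.sqrt(x[2]+c@c),"dot dist",np.linalg.norm(T[0]-c))
a=np.unwrap(np.arctan2(*(T-c).T[::-1])); a=np.degrees(a); print(a, "off dir",np.mean(a+30*np.arange(9)))
p0,p1=F(228,182,.09),F(225,308,.09); v=p1-p0; print("bar",p0,p1,np.linalg.norm(v),"mid",(p0+p1)/2,"dir",np.degrees(np.arctan2(v[1],v[0])))
# tray strip edge direction (long inner edge), left outer edge of strip is the tray end => along tray x
e0,e1=F(66,405,.06),F(128,40,.06); v=e1-e0; print("tray end edge dir (=tray x)",np.degrees(np.arctan2(v[1],v[0])))
E
```

```text
centre [ 0.4017 -0.2678] r 0.03552260419967654 dot dist 0.036303507840949635
[   2.4021  -28.1672  -57.4312  -88.097  -117.9174 -147.4604 -177.7372
 -207.0795 -237.6241] off dir 2.320891449775974
bar [ 0.4244 -0.2627] [ 0.3783 -0.2735] 0.04733960228381492 mid [ 0.4014 -0.2681] dir -166.84153501258322
tray end edge dir (=tray x) 2.628545627749846
```

>>> {"method": "step_arm", "body": {"increments": [{"grip":1,"delta_pos":[-0.001,-0.0017,-0.01],"twist":-1.1},{"grip":1,"delta_pos":[0,0,-0.025],"twist":0},{"grip":1,"delta_pos":[0,0,-0.025],"twist":0},{"grip":1,"delta_pos":[0,0,-0.025],"twist":0},{"grip":1,"delta_pos":[0,0,-0.025],"twist":0},{"grip":1,"delta_pos":[0,0,-0.02],"twist":0},{"grip":0.6,"delta_pos":[0,0,-0.016],"twist":0},{"grip":0.5,"delta_pos":[0,0,-0.008],"twist":0},{"grip":0.4,"delta_pos":[0,0,0],"twist":0},{"grip":0.4,"delta_pos":[0,0,0],"twist":0}]}}

```text
clock: 12.73
position: [0.4015, -0.2688, 0.0841]
ee_rot: [-0.081, -0.702, -0.081, 0.703]
contact_force: [-0.3, -0.5, -0.7]
width: 0.0391
```

```bash
cat > st.py <<'E'
from h import *
np.set_printoptions(precision=4,suppress=True)
s=manip.get_state(); q=s["ee_rot"]; M=Ro.from_quat(np.r_[q[1:],q[0]]).as_matrix()
print(s["clock"],s["position"],s["contact_force"],s["moment"],s["width"],"yaw",np.degrees(np.arctan2(M[1,1],M[0,1])))
E
python3 st.py
```

```text
12.7333 [ 0.4015 -0.2688  0.0841] [-0.2691 -0.497  -0.6697] [-0.0518 -0.0384  0.044 ] 0.0391315504023885 yaw -76.87105154538608
```

>>> {"method": "step_arm", "body": {"increments": [{"grip":0.4,"delta_pos":[0,0.0006,-0.006],"twist":0},{"grip":0.4,"delta_pos":[0,0,-0.005],"twist":0},{"grip":0.4,"delta_pos":[0,0,-0.002],"twist":0},{"grip":0.3,"delta_pos":[0,0,0],"twist":0},{"grip":0.2,"delta_pos":[0,0,0],"twist":0},{"grip":0.1,"delta_pos":[0,0,0],"twist":0},{"grip":0.05,"delta_pos":[0,0,0],"twist":0},{"grip":0.05,"delta_pos":[0,0,0],"twist":0},{"grip":0.05,"delta_pos":[0,0,0],"twist":0},{"grip":0.05,"delta_pos":[0,0,0],"twist":0}]}}

```text
clock: 13.57
position: [0.4015, -0.2687, 0.0717]
ee_rot: [0.081, 0.703, 0.08, -0.702]
contact_force: [-1.1, -0.1, 3.0]
width: 0.0117
```

```bash
python3 st.py
```

```text
13.5667 [ 0.4015 -0.2687  0.0717] [-1.0754 -0.1336  2.9977] [-0.035   0.1084 -0.0439] 0.011737338598034882 yaw -76.8865482435554
```

The bar is gripped (width about 12 mm). Turning anticlockwise by 79.3 degrees.

>>> {"method": "step_arm", "body": {"increments": [{"grip":0.05,"delta_pos":[0,0,0],"twist":3},{"grip":0.05,"delta_pos":[0,0,0],"twist":5},{"grip":0.05,"delta_pos":[0,0,0],"twist":5},{"grip":0.05,"delta_pos":[0,0,0],"twist":5},{"grip":0.05,"delta_pos":[0,0,0],"twist":5},{"grip":0.05,"delta_pos":[0,0,0],"twist":5},{"grip":0.05,"delta_pos":[0,0,0],"twist":5},{"grip":0.05,"delta_pos":[0,0,0],"twist":5},{"grip":0.05,"delta_pos":[0,0,0],"twist":5},{"grip":0.05,"delta_pos":[0,0,0],"twist":5}]}}

```text
clock: 14.4
position: [0.4021, -0.2695, 0.0717]
ee_rot: [0.362, 0.608, 0.36, -0.608]
contact_force: [0.5, -1.5, 1.9]
width: 0.0119
```

>>> {"method": "step_arm", "body": {"increments": [{"grip":0.05,"delta_pos":[0,0,0],"twist":5},{"grip":0.05,"delta_pos":[0,0,0],"twist":5},{"grip":0.05,"delta_pos":[0,0,0],"twist":5},{"grip":0.05,"delta_pos":[0,0,0],"twist":5},{"grip":0.05,"delta_pos":[0,0,0],"twist":5},{"grip":0.05,"delta_pos":[0,0,0],"twist":4},{"grip":0.05,"delta_pos":[0,0,0],"twist":2.3},{"grip":0.05,"delta_pos":[0,0,0],"twist":0},{"grip":0.05,"delta_pos":[0,0,0],"twist":0},{"grip":0.05,"delta_pos":[0,0,0],"twist":0}]}}

```text
clock: 15.23
position: [0.4027, -0.2696, 0.0717]
ee_rot: [0.512, 0.49, 0.509, -0.49]
contact_force: [3.9, -2.9, 0.6]
width: 0.0118
```

```bash
python3 st.py
```

```text
15.2333 [ 0.4027 -0.2696  0.0717] [ 3.9058 -2.9366  0.6436] [-0.5191 -0.5189  0.0556] 0.011834274449039494 yaw 2.3674688433327917
```

Yaw is +2.4°, as intended. Releasing, rising, and checking the dial and the tongs.

>>> {"method": "step_arm", "body": {"increments": [{"grip":0.2,"delta_pos":[0,0,0],"twist":0},{"grip":0.35,"delta_pos":[0,0,0],"twist":0},{"grip":0.4,"delta_pos":[0,0,0],"twist":0},{"grip":0.45,"delta_pos":[0,0,0.005],"twist":0},{"grip":0.6,"delta_pos":[0,0,0.02],"twist":0},{"grip":0.8,"delta_pos":[0,0,0.03],"twist":0},{"grip":1,"delta_pos":[0,0,0.04],"twist":0},{"grip":1,"delta_pos":[0,0,0.04],"twist":0},{"grip":1,"delta_pos":[0,0,0.03],"twist":0},{"grip":1,"delta_pos":[0,0,0],"twist":0}]}}

```text
clock: 16.07
position: [0.4039, -0.2706, 0.2433]
ee_rot: [0.515, 0.49, 0.506, -0.489]
contact_force: [0.7, -1.0, 0.0]
width: 0.0856
```

>>> {"method": "step_arm", "body": {"increments": [{"grip":1,"delta_pos":[0,0,0],"twist":0},{"grip":1,"delta_pos":[0,0,0],"twist":0},{"grip":1,"delta_pos":[0,0,0],"twist":0}]}}

```text
clock: 16.32
position: [0.4003, -0.2675, 0.2348]
ee_rot: [0.509, 0.489, 0.512, -0.489]
contact_force: [0.6, 0.4, -0.6]
width: 0.0854
```

```bash
python3 - <<'E'
from h import *
import pickle
s,d=wcam(); t=cam("top"); sc=cam("scene"); pickle.dump((s,d,t,sc),open("w4.pkl","wb"))
u,v=proj(d,[.4017,-.2678,.06])[0]; x,y=int(u)-75,max(0,int(v)-75); print(s["position"],"crop0",x,y,s["contact_force"])
b=lambda D,c,z:cv2.resize(cv2.cvtColor(D["img"][c[1]:c[3],c[0]:c[2]],cv2.COLOR_RGB2BGR),z,interpolation=cv2.INTER_CUBIC)
W=np.zeros((600,800,3),np.uint8); W[:450,:450]=b(d,(x,y,x+150,y+150),(450,450)); W[:,450:]=b(sc,(275,140,392,340),(350,600)); W[450:600,:300]=b(t,(80,120,230,195),(300,150))
cv2.imwrite("pics/v12.png",W)
E
```

```text
[ 0.40031237 -0.26747325  0.23479477] crop0 187 105 [ 0.5810484   0.37009518 -0.6480138 ]
```

View pics/v12.png

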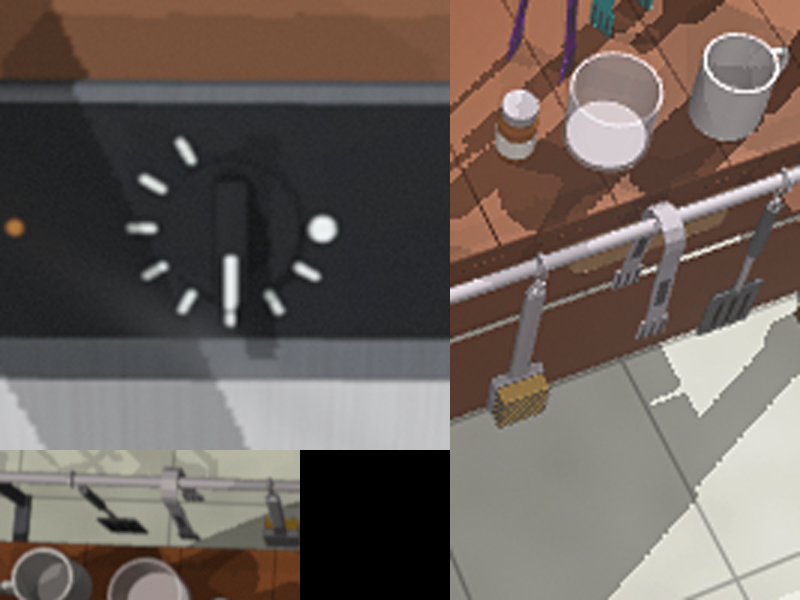

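The pointer at (230,285) lies on the third tick clockwise from the dot at (322,228). In the top view the bow is at x≈170, midway between the hooks at 72 and 268. The canister, mug and jar look unmoved. Handing in.

```bash
python3 -c "
from rig import manip; print(manip.sign_off())"
```

```text
the job is handed in; nothing more can be done
None
```

The tongs are hanging astride the rail and the dial is at its third mark. I handed the job in at about 16 s, and the sign-off reports no verdict.

**Tongs:** I lifted them from the canister and lowered them onto the bar at about y = 0.144. They hang one leg on each side, about 138 mm from both the brush and the spatula. Contact came at the predicted height: vertical force rose from -2 to +9 N at TCP z 0.030. They looked still and square in the pictures 2.4 s and 7 s after release.

**Dial:** I turned it anticlockwise by 79.3°, from about 2.95 rad to about 1.57. The final wrist picture shows the pointer on the third tick clockwise from the OFF dot.

**Everything else:** In the last pictures the canister stands upright, and the mug and jar look unmoved. The arm never went near the covered dish, but I did not measure or view it again at the end. The gripper is about 145 mm above the dial, touching nothing.

**Disagreements:** Camera estimates of the bow's position differed by up to about 4 mm, and of the dial axis by about 4 mm in x. Both are within tolerance. One move call was refused for a missing key, so the arm paused part-way; nothing was moved by that.

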